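# Squeeze-and-turn lid: open the red compartment of the sugar caddy

### The job

Open the red-marked compartment of the sugar caddy: squeeze the two black spring buttons on the lid's hub together, keep them squeezed while you turn the lid until its opening stands at the red marker, then let go so that both buttons spring fully out, caught in the stop there. Feel for the stop: it lies near the marker, not exactly at it. Leave the cup, the tin and the tealight where they stand.

Things in the scene. Friction and masses are not known exactly. Their poses are not given: they have to be found in the camera images.
- caddy: Round white sugar caddy, 162 mm across, fixed to the worktop. Origin: centre of its underside. Its rim (65 to 81 mm from the axis, 70 mm high) carries four markers; its -x side, nearest the robot within 0.5 rad, has none: that is closed, where the lid starts. A hidden ring under the lid has five stops, 30 to 50 degrees apart: closed, and one within 8 degrees of each marker, exact angle unknown.
- hub_grip (a point): On the lid's turning axis, midway between the two black buttons and half-way up them, 102 mm above the worktop. Axes turn with the lid: z up, -x to the middle of the opening, +y to the left button, -y to the right. The grey hub is 54 mm along x, 40 mm along y, and reaches from the lid's top (76 mm above the worktop; lid 127 mm across) to 122 mm. The lid turns up to 1.5 rad either way from closed.
- opening_mark (a point): Point that turns with the lid, 73 mm from the axis and level with the lid's top, straight outward from the middle of the lid's opening (a 20 mm by 36 mm window, the only hole in the lid). It passes over the middles of the markers. Axes as for hub_grip.
- marker_red: Red round marker, 16 mm across and 6 mm high, fixed on the caddy's rim 73 mm from the axis; origin at the centre of its underside. The four markers stand near 40 and 80 degrees to either side of the closed position; which colour is where changes.
- marker_yellow: Yellow marker of the same form.
- marker_green: Green marker of the same form.
- marker_blue: Blue marker of the same form.
- button_left (a joint): How far the left button is in: 0 out, 0.010 m fully in. Both buttons have flat upright outer faces 24 mm wide along x, 86 to 118 mm above the worktop, 64 mm apart when out, 44 mm when fully in; spring 3 N out, 10 N in. Both must be in 5 mm or more at once for the lid to turn (about 0.06 N m).
- button_right (a joint): The same for the right button. Let go within about 2 degrees of a stop, both buttons spring fully out and their catches lock the lid there. Let go elsewhere, they stay in by about 4 mm each and the lid is not caught.
- cup_mid (a point): Small white espresso cup, about 64 mm across and 50 mm high, loose; point half-way up. A bystander.
- tin_mid (a point): Black round tin with a grey lid, 70 mm across and 82 mm high, loose; point half-way up. A bystander.
- tealight_a_mid (a point): Tealight in an aluminium cup, 38 mm across and 16 mm high, loose; point half-way up. A bystander.

How it is judged:
On the way:
1. both buttons are squeezed in together far enough to free the lid (value of joint each of button_left, button_right above 0.0046 m), for 0.2 s.
At the end, for the whole second after the job is handed in: The lid's opening stands at the red marker (opening_mark within 18 mm of the marker, seen from above) and both buttons are out to within 2 mm, their catches in that stop (horizontal distance between opening_mark and marker_red below 0.018 m and value of joint each of button_left, button_right below 0.002 m); the robot touches nothing.
It fails at once if the cup is pushed more than 30 mm or tipped (distance of cup_mid from where it was at the start of the episode above 0.03 m or angle between cup_mid's own z axis and vertical above 0.5 rad).
It fails at once if the tin is pushed more than 30 mm or tipped (distance of tin_mid from where it was at the start of the episode above 0.03 m or angle between tin_mid's own z axis and vertical above 0.5 rad).
It fails at once if the tealight is pushed more than 30 mm (distance of tealight_a_mid from where it was at the start of the episode above 0.03 m).
It also fails if it takes over 48 s, if anything falls off the work surface, if the arm or the gripper's body presses on something with over 40 N, if the wrist force passes 120 N, or if a joint passes its speed limit or range.

### The arm

A 6-joint arm with a two-finger parallel gripper is mounted at the origin on a cart in front of the work surface, level with it; the furniture and walls round the work are solid. World frame = base frame: x ahead of the robot, y to its left, z up, the work surface at z = 0. Lengths are in m, angles in rad, forces in N, time in s.
With the tool pointing down it reaches from about 0.4 to 0.825 m from the base axis. Payload 7 kg.
Tool frame: the origin (TCP) lies at the very end of the fingers, on their centre line; the grasp point (between the pads) lies 19 mm behind it (arm.grip_point_offset is the distance from the TCP to the grasp point, in m); z points along the fingers, y is the line along which they close (so a half turn about z gives the same grasp; the last joint's range is limited). The gripper opens to 88 mm and grips with 3 to 60 N. Pads are 19 mm wide; open, the fingers measure 130 mm over their backs; the gripper's body (78 mm by 193 mm) begins 47 mm behind the grasp point.
Start: joints at [1.598, 0.359, 0.012, 0, -1.224, -0.288], TCP at [0.174, 0.652, 0.227] pointing down, gripper open.
Joint ranges: [-3.07, 3.07], [-1.43, 2.12], [-1.02, 1.25], [-3.03, 1.67], [-3.05, -0], [-3.03, 3.03]. Speed limits (rad/s): [2.39, 2.39, 3.01, 3.14, 3.14, 3.14].

### API

Orientations are given as [roll, pitch, yaw] about the fixed x, y, z axes, in that order (R = Rz(yaw) Ry(pitch) Rx(roll)).
In Python, from station import arm, cams gives the robot as it stands.
- The arm moves only by the shell command python3 -m handwheel 'ROWS' [FORCE]. ROWS is JSON, a list that holds one entry, the list of rows, each a list of 7 numbers: the shift along the tool's x, y, z normalised to -1 to 1, where 1 is 0.08 m, then the turn, a rotation vector about the tool's x, y, z normalised to -1 to 1, where 1 is 0.5 rad, then the closure in counts, from 0 (fully open) to 255 (shut). In form: [[[x, y, z, wx, wy, wz, hand], ...]]. A call has 1 to 5 rows; each row is the pose to reach, as a shift and turn from the pose commanded when the call began, along the tool's axes at that moment; what a row does not reach only later rows make up. A row lasts 1/8 s, in which the tool goes at most 62.5 mm and 10.7 degrees, less where a joint would pass 70% of its speed; a pose out of reach is approached as far as the arm can. A call with a number of a shift or a turn outside -1 to 1 is refused whole. A call with a gripper value outside its range is refused whole. The fingers move at their own pace and stop on an object; FORCE is the grip in N (left out, the last holds). Time passes only in rows, so rows that repeat a pose let the fingers close. It gives the time, the measured TCP pose, the force, the opening and the grip force at its end, in the units of the state.
- arm.get_state(): the state, without advancing time (a new reading comes with each control period).
- cams.grab_frame(name): name is "scene" or "top" or "wrist"; returns the picture (480x640x3 uint8, blue, green, red); there is no depth.
- cams.camera_info(name): a dict with "camera_matrix" (3x3 intrinsics, pixels), "R" (3x3) and "t" (3): a world point X has camera coordinates R X + t; the wrist camera has in their place "hand_eye" (4x4, takes a point from camera to tool coordinates, whose origin is the TCP and whose axes are the flange's). Camera axes: x right, y down, z forward; pixel columns grow to the right and rows downward; lengths in m; the calibration is good to about 2 mm. A picture is of the moment at which its call begins: read the wrist's pose just before it. camera_info takes no time and is no camera call.
- arm.job_done(): hands the job in; it is judged then, once.
The state is a dict: "t": time; "q": joint angles; "qd": joint speeds; "joint_efforts": joint torques, N m; "eef_pos": TCP position; "ee_rot": TCP orientation; "force": force on the tool from outside, world axes, zero at the start; "moment": the same for the moment, N m; "width": finger opening in m; "gripper_force": force on a finger pad.
Only numpy, scipy, OpenCV 4.12 (cv2) and the standard library are available. Lean on these libraries where they do the work, as an engineer would, in place of code of your own. Each camera call takes 0.05 s, during which the arm holds its last target. There are 200 camera calls.

## Working session

There is one attempt and no reset: what is moved stays moved. The work goes in short steps, Python scripts to look and compute and a shell command to move; the robot and the scene stay as the last step left them, time stands still between calls to the robot, and variables do not carry over. Pictures are saved under pics/ and viewed, at most 10 in all, crops included, and the job is handed in when it is done.

```bash
mkdir -p pics
python3 - <<'E'
from station import arm,cams
import cv2,numpy as np
s=arm.get_state();print({k:np.round(v,3).tolist() for k,v in s.items()})
for n in("top","scene"):
    cv2.imwrite(f"pics/{n}0.png",cams.grab_frame(n));i=cams.camera_info(n);print(n,{k:np.round(i[k],3).tolist() for k in("camera_matrix","R","t")})
print(cams.camera_info("wrist")["hand_eye"])
E
```

```text
{'t': 0.0, 'q': [1.598, 0.359, 0.011, -0.0, -1.224, -0.288], 'qd': [0.001, 0.002, 0.0, -0.0, 0.0, -0.001], 'joint_efforts': [-0.001, -58.272, 29.306, 6.997, 0.007, -0.0], 'eef_pos': [0.174, 0.652, 0.226], 'ee_rot': [3.14, -0.0, -0.261], 'force': [-0.517, 0.284, 0.109], 'moment': [0.006, 0.006, 0.014], 'gripper_force': 0.0, 'width': 0.087}
top {'camera_matrix': [[529.332, 0.0, 324.522], [0.0, 529.332, 235.654], [0.0, 0.0, 1.0]], 'R': [[0.02, -1.0, 0.01], [-0.991, -0.021, -0.134], [0.134, -0.007, -0.991]], 't': [0.068, 0.58, 0.871]}
scene {'camera_matrix': [[541.14, 0.0, 320.464], [0.0, 541.14, 241.091], [0.0, 0.0, 1.0]], 'R': [[0.776, -0.63, -0.007], [-0.336, -0.405, -0.85], [0.533, 0.662, -0.526]], 't': [-0.392, 0.306, 0.53]}
[[ 3.37514083e-04 -9.69543866e-01 -2.44917491e-01  6.58448332e-02]
 [ 9.99999933e-01  3.61887945e-04 -5.45170419e-05 -3.25768394e-04]
 [ 1.41489351e-04 -2.44917456e-01  9.69543924e-01 -1.58644119e-01]
 [ 0.00000000e+00  0.00000000e+00  0.00000000e+00  1.00000000e+00]]
```

View pics/top0.png

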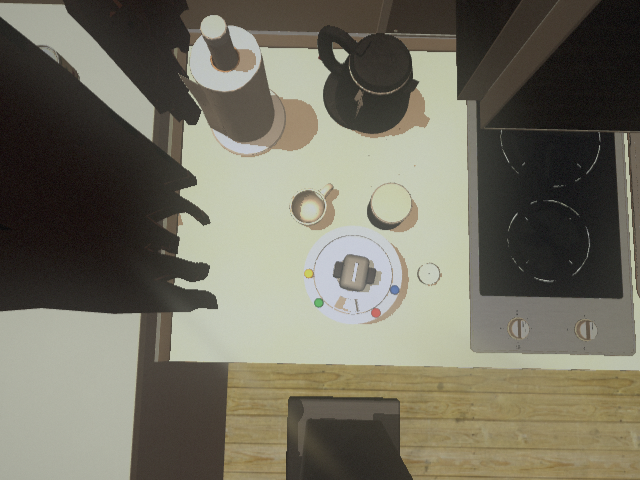

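The top view shows the caddy near (353,275), with yellow (309,273), green (319,303), red (376,313) and blue (395,290). The opening is near (346,303), the cup at (308,208), the tin at (390,205) and the tealight at (429,274). I'll enlarge it.

Run:
```python
import cv2
a=cv2.imread("pics/top0.png")
cv2.imwrite("pics/crop0.png",cv2.resize(a[220:330,290:450],None,fx=5,fy=5,interpolation=cv2.INTER_CUBIC))
```

```text
(no output)
```

View pics/crop0.png

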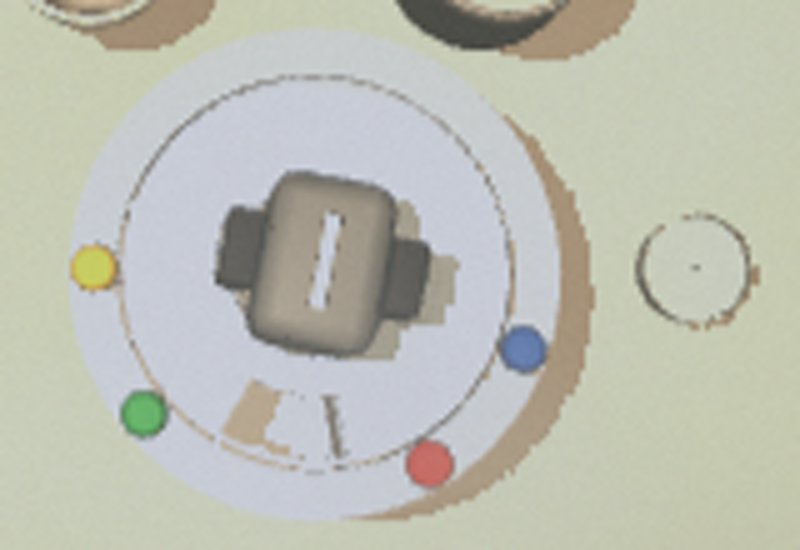

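View pics/scene0.png

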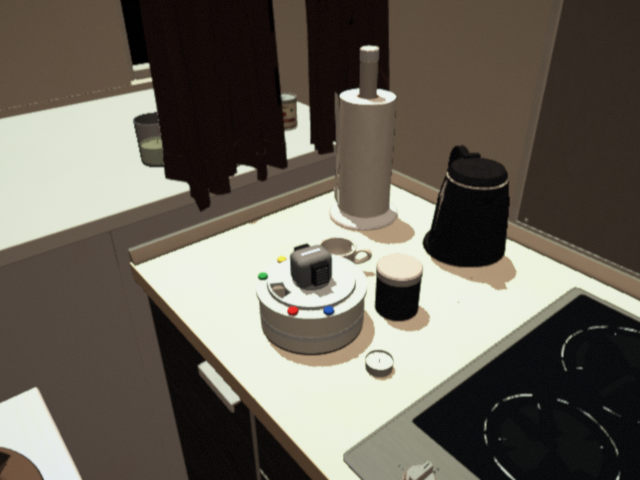

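Enlarged crop: lid circle centre is about (316,272), red (430,464), yellow (94,268), green (144,414), blue (524,349). The button tops are at (240,247) and (408,280). The scene view shows free space above the caddy, with the kettle and tin behind it.

```bash
cat > h.py <<'E'
import numpy as np
from station import arm,cams
from scipy.spatial.transform import Rotation as Ro
def px(n,u,v,z):
    i=cams.camera_info(n);K,R,t=[np.array(i[k]) for k in("camera_matrix","R","t")]
    d=R.T@np.linalg.solve(K,[u,v,1]);c=-R.T@t
    return c+d*(z-c[2])/d[2]
def need(p,yaw):
    s=arm.get_state();R=Ro.from_euler('xyz',s['ee_rot']);T=Ro.from_euler('xyz',[np.pi,0,yaw])
    print('shift',np.round(R.inv().apply(np.array(p)-s['eef_pos'])/.08,3),'turn',np.round((R.inv()*T).as_rotvec()/.5,3))
E
python3 - <<'E'
from h import *
f=lambda u,v,z:px("top",(u+.5)/5-.5+290,(v+.5)/5-.5+220,z)
c=f(316,272,.076);M={k:f(*p,.076) for k,p in dict(y=(94,268),g=(144,414),r=(430,464),b=(524,349)).items()}
from scipy.optimize import least_squares
P=np.array(list(M.values()))[:,:2]
fit=least_squares(lambda x:np.hypot(*(P-x).T)-.073,c[:2]);cc=fit.x
print('c',c,'fit',cc,fit.fun)
for k,p in M.items(): print(k,np.round(p,4),np.degrees(np.arctan2(*(p[:2]-cc)[::-1]))%360)
l,r=f(240,247,.118),f(408,280,.118);print('btn',l,r,(l+r)/2);d=(l-r)[:2];a=np.arctan2(d[1],d[0]);print('lid y axis deg',np.degrees(a),'closed dir',np.degrees(a)+90)
print('slot',f(325,260,.122)); print('opening',(o:=f(285,422,.076)),np.degrees(np.arctan2(*(o[:2]-cc)[::-1]))%360)
for n,u,v,z in(("cup",308,208,.05),("tin",390,203,.082),("tea",429,274,.016)):print(n,px("top",u,v,z))
E
```

```text
c [0.51156583 0.03272904 0.076     ] fit [0.51276934 0.03282437] [-6.18715666e-04  2.36968843e-04  2.43425199e-05 -4.82278665e-04]
y [0.5114 0.1052 0.076 ] 91.12061749777104
g [0.4644 0.0879 0.076 ] 131.28917434004916
r [ 0.4503 -0.005   0.076 ] 211.17012447211766
b [ 0.4879 -0.0353  0.076 ] 249.98158657960738
btn [0.51618617 0.05908128 0.118     ] [0.50703091 0.00673243 0.118     ] [0.51160854 0.03290685 0.118     ]
lid y axis deg 80.07990073311466 closed dir 170.07990073311464
slot [0.51242914 0.03285899 0.122     ]
opening [0.46280347 0.04213602 0.076     ] 169.44344492379824
cup [0.62425999 0.10914764 0.05      ]
tin [ 0.62964296 -0.02681658  0.082     ]
tea [ 0.51814049 -0.10425538  0.016     ]
```

Geometry checks out: the four markers fit a 73 mm circle within 0.6 mm, and closed is at about 170.5°, so red is +40.5° from it. Before crossing from the left I'll check where the curtain hangs, since it's solid.

Run:
```python
from h import *
def ray(n,u,v):
    i=cams.camera_info(n);K,R,t=[np.array(i[k]) for k in("camera_matrix","R","t")]
    d=R.T@np.linalg.solve(K,[u,v,1]);return -R.T@t,d/np.linalg.norm(d)
def tri(a,b):
    A=np.zeros((3,3));y=np.zeros(3)
    for c,d in(a,b):
        P=np.eye(3)-np.outer(d,d);A+=P;y+=P@c
    X=np.linalg.solve(A,y);return X,[np.linalg.norm((np.eye(3)-np.outer(d,d))@(X-c)) for c,d in(a,b)]
for t,s in(((215,303),(180,187)),((215,303),(203,208)),((208,275),(203,208)),((208,220),(285,165)),((195,182),(285,165)),((192,118),(385,195)),((215,28),(369,55))):print(t,s,tri(ray("top",*t),ray("scene",*s)))
import cv2;cv2.imwrite("pics/w0.png",cams.grab_frame("wrist"))
need([.5125,.0328,.227],-.17)
```

```text
(215, 303) (180, 187) (array([0.44529377, 0.24411093, 0.16714914]), [np.float64(0.016009295543090104), np.float64(0.016009295543090163)])
(215, 303) (203, 208) (array([0.46061828, 0.24521105, 0.12366333]), [np.float64(0.0008046780030104003), np.float64(0.0008046780030103934)])
(208, 275) (203, 208) (array([0.48968544, 0.26926291, 0.10500242]), [np.float64(0.015360183380901022), np.float64(0.015360183380901083)])
(208, 220) (285, 165) (array([0.59940275, 0.24324677, 0.1590412 ]), [np.float64(0.020767704687276022), np.float64(0.020767704687275814)])
(195, 182) (285, 165) (array([0.64837094, 0.28228201, 0.13276244]), [np.float64(0.002895340148075247), np.float64(0.002895340148075407)])
(192, 118) (385, 195) (array([0.83993135, 0.28671209, 0.00506518]), [np.float64(0.059622237670790675), np.float64(0.059622237670790675)])
(215, 28) (369, 55) (array([0.80020024, 0.22483493, 0.31615997]), [np.float64(0.0006623308581125467), np.float64(0.0006623308581125775)])
shift [ 6.084e+00  6.384e+00 -5.000e-03] turn [ 0.002 -0.    -0.182]
```

View pics/w0.png

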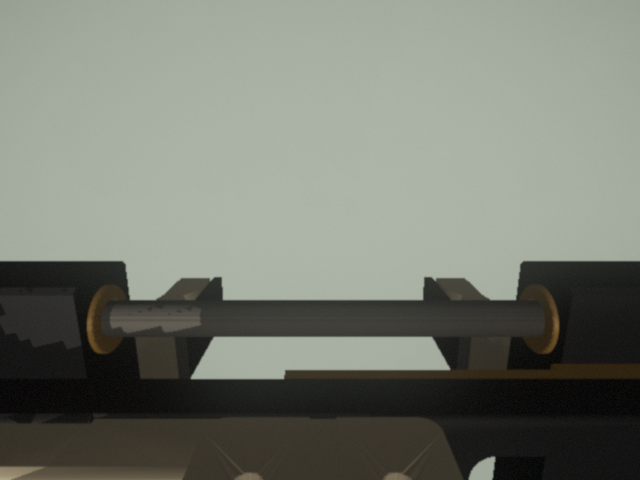

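The curtain edge triangulates to about x ≥ 0.445, y ≥ 0.24, z ≥ 0.12 (ray misfit under 3 mm). The wrist view shows only pale counter, so I'll come in along the inner side, at a radius of about 0.41.

```bash
python3 -m handwheel '[[[0,1,0,0,0,-0.18,0],[0,1,0,0,0,-0.18,0]]]' 25; python3 -m handwheel '[[[0.4,1,0,0,0,0,0],[0.4,1,0,0,0,0,0]]]'; python3 -m handwheel '[[[0.6,1,0,0,0,0,0],[0.6,1,0,0,0,0,0]]]'
```

```text
t: 0.4
eef_pos: [0.153, 0.572, 0.2259]
ee_rot: [3.14, 0.0, -0.17]
force: [1.1, 0.8, 0.7]
width: 0.0875
gripper_force: 0.0
t: 0.65
eef_pos: [0.1716, 0.4877, 0.2265]
ee_rot: [3.141, 0.0, -0.171]
force: [0.1, -0.0, -0.0]
width: 0.0878
gripper_force: 0.0
t: 0.9
eef_pos: [0.2055, 0.401, 0.2265]
ee_rot: [3.141, 0.0, -0.171]
force: [-0.3, 1.2, 0.7]
width: 0.087
gripper_force: 0.0
```

```bash
python3 -m handwheel '[[[1,0.9,0,0,0,0,0],[1,0.9,0,0,0,0,0]]]'; python3 -m handwheel '[[[1,0.9,0,0,0,0,0],[1,0.9,0,0,0,0,0]]]'; python3 -m handwheel '[[[0.7,1,0,0,0,0,0],[0.7,1,0,0,0,0,0]]]'
```

```text
t: 1.15
eef_pos: [0.2722, 0.3171, 0.2267]
ee_rot: [-3.141, 0.0, -0.17]
force: [0.4, 0.8, -0.2]
width: 0.0877
gripper_force: 0.0
t: 1.4
eef_pos: [0.339, 0.2325, 0.2267]
ee_rot: [-3.141, -0.0, -0.171]
force: [1.8, 1.0, -0.5]
width: 0.0876
gripper_force: 0.0
t: 1.65
eef_pos: [0.3802, 0.1438, 0.2265]
ee_rot: [3.142, 0.0, -0.172]
force: [1.1, 1.0, 0.2]
width: 0.0876
gripper_force: 0.0
```

```bash
python3 -m handwheel '[[[1,1,0,0,0,0,0],[1,1,0,0,0,0,0]]]';  python3 - <<'E'
from h import *
import cv2;s=arm.get_state();cv2.imwrite("pics/w1.png",cams.grab_frame("wrist"));np.savez("w1",p=s['eef_pos'],r=s['ee_rot'])
need([.5125,.0328,.085],-.17)
E
```

```text
t: 1.9
eef_pos: [0.4458, 0.0519, 0.2268]
ee_rot: [-3.141, -0.001, -0.171]
force: [0.4, 0.5, 0.1]
width: 0.0878
gripper_force: 0.0
shift [0.829 0.052 1.768] turn [ 0.003 -0.001 -0.005]
```

View pics/w1.png

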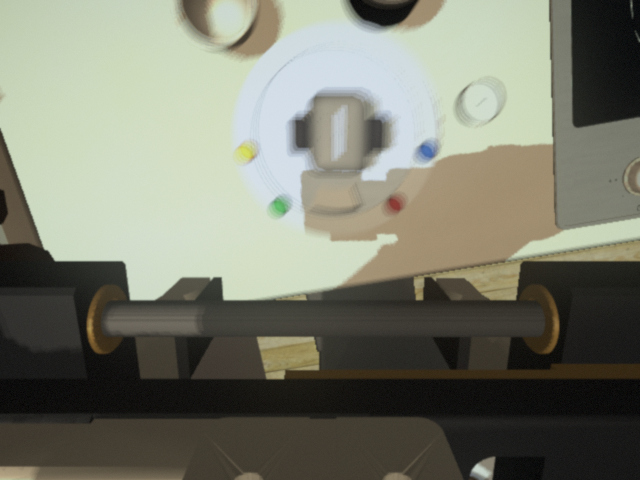

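The wrist view (slightly motion-blurred) shows the buttons level at (300,133) and (378,133), so the yaw agrees. I'll check the centre from this picture and go.

```bash
python3 - <<'E'
from h import *
w=np.load("w1.npz");i=cams.camera_info("wrist");K=np.array(i["camera_matrix"]);H=np.array(i["hand_eye"]);R=Ro.from_euler('xyz',w['r'])
o=R.apply(H[:3,3])+w['p']
def g(u,v,z):
    d=R.apply(H[:3,:3]@np.linalg.solve(K,[u,v,1]));return np.round(o+d*(z-o[2])/d[2],4)
print(g(300,133,.112),g(378,133,.112),g(339,132,.112),[g(*p,.076) for p in((246,152),(280,206),(395,204),(428,150))])
E
python3 -m handwheel '[[[0.83,0.05,0,0,0,0,0],[0.83,0.05,0,0,0,0,0],[0.83,0.05,0.5,0,0,0,0],[0.83,0.05,0.5,0,0,0,0]]]'
```

```text
[0.521 0.055 0.112] [0.5119 0.0023 0.112 ] [0.5171 0.0286 0.112 ] [array([0.5154, 0.1013, 0.076 ]), array([0.469 , 0.0833, 0.076 ]), array([ 0.4548, -0.0089,  0.076 ]), array([ 0.4927, -0.0396,  0.076 ])]
t: 2.45
eef_pos: [0.5075, 0.0378, 0.1841]
ee_rot: [3.139, 0.005, -0.171]
force: [-0.7, 0.2, 0.1]
width: 0.0881
gripper_force: 0.0
```

```bash
python3 -m handwheel '[[[0,0,0,0,0,0,0],[0,0,0,0,0,0,0]]]'
python3 - <<'E'
from h import *
import cv2;s=arm.get_state();cv2.imwrite("pics/w2.png",cams.grab_frame("wrist"))
print(s['eef_pos'],s['ee_rot']);need([.5132,.0323,.085],-.17)
E
```

```text
t: 2.7
eef_pos: [0.5105, 0.039, 0.1882]
ee_rot: [-3.14, -0.002, -0.17]
force: [0.9, 0.5, 0.0]
width: 0.0878
gripper_force: 0.0
[0.51048524 0.03898926 0.18820593] [-3.14043617e+00 -2.22555784e-03 -1.69965152e-01]
shift [0.046 0.077 1.288] turn [-0.002 -0.004 -0.   ]
```

View pics/w2.png

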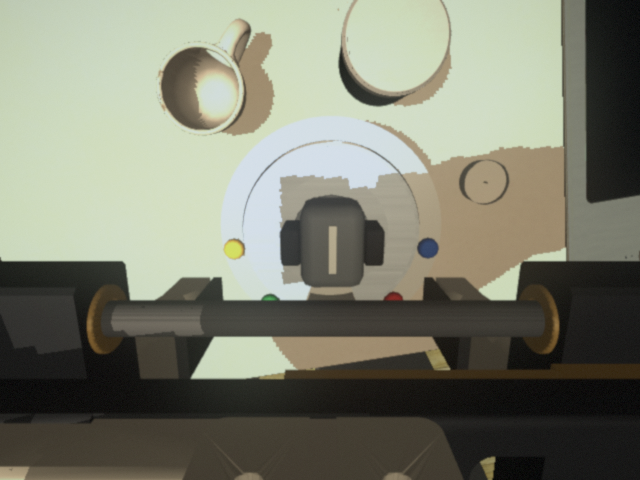

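This picture is sharp: button outer faces at u=281 and 384 (centre about (332,243)), yellow (234,249), blue (428,248).

```bash
python3 - <<'E'
from h import *
i=cams.camera_info("wrist");K=np.array(i["camera_matrix"]);H=np.array(i["hand_eye"]);R=Ro.from_euler('xyz',[-3.14044,-.00223,-.16997])
o=R.apply(H[:3,3])+[.5105,.0390,.1882]
def g(u,v,z):
    d=R.apply(H[:3,:3]@np.linalg.solve(K,[u,v,1]));return np.round(o+d*(z-o[2])/d[2],4)
print(g(332.5,243,.118),g(332.5,250,.122),g(234,249,.076),g(428,248,.076))
E
python3 -m handwheel '[[[0.04,0.07,0.6,0,0,0,0],[0.04,0.07,0.6,0,0,0,0],[0.04,0.07,0.6,0,0,0,0]]]'
```

```text
[0.5167 0.0321 0.118 ] [0.5133 0.0327 0.122 ] [0.5136 0.1045 0.076 ] [ 0.4905 -0.0352  0.076 ]
t: 3.12
eef_pos: [0.5129, 0.0326, 0.1402]
ee_rot: [-3.141, -0.001, -0.17]
force: [-0.3, 0.6, 0.3]
width: 0.0877
gripper_force: 0.0
```

Centre agrees at (0.513, 0.0325). I'll descend 55 mm and squeeze.

```bash
python3 -m handwheel '[[[0,0,0.35,0,0,0,0],[0,0,0.69,0,0,0,0],[0,0,0.69,0,0,0,0],[0,0,0.69,0,0,0,0]]]'; python3 -m handwheel '[[[0,0,0,0,0,0,150],[0,0,0,0,0,0,200],[0,0,0,0,0,0,200],[0,0,0,0,0,0,200],[0,0,0,0,0,0,200]]]' 35
```

```text
t: 3.62
eef_pos: [0.5133, 0.0329, 0.0852]
ee_rot: [-3.141, -0.002, -0.17]
force: [0.2, 0.1, 0.5]
width: 0.0876
gripper_force: 0.0
t: 4.25
eef_pos: [0.5125, 0.0327, 0.0839]
ee_rot: [-3.141, -0.001, -0.171]
force: [-2.1, 12.0, 11.6]
width: 0.0437
gripper_force: 21.0
```

Both buttons are fully in (width 43.7 mm). Turning toward the marker.

```bash
python3 -m handwheel '[[[0,0,0,0,0,-0.3,200],[0,0,0,0,0,-0.6,200],[0,0,0,0,0,-0.8,200],[0,0,0,0,0,-0.8,200]]]'; python3 -c "
from h import *;s=arm.get_state();print(s['moment'],s['force'],s['q'])"; python3 -m handwheel '[[[0,0,0,0,0,-0.3,200],[0,0,0,0,0,-0.62,200],[0,0,0,0,0,-0.62,200],[0,0,0,0,0,-0.62,200]]]';python3 -c "
from h import *;s=arm.get_state();print(s['moment'],s['force'])"
```

```text
t: 4.75
eef_pos: [0.5124, 0.0323, 0.0842]
ee_rot: [3.141, -0.001, 0.231]
force: [-2.2, 0.3, 8.5]
width: 0.0428
gripper_force: 35.0
[-0.01250139  0.94596764  0.09778635] [-2.15751807  0.31324371  8.53867972] [ 4.46296863e-01  2.37770121e-01 -5.28119980e-01  6.66568220e-04
 -8.04292023e-01  1.35509036e+00]
t: 5.25
eef_pos: [0.5125, 0.0321, 0.0842]
ee_rot: [3.141, -0.001, 0.54]
force: [-0.8, -2.5, 7.6]
width: 0.0428
gripper_force: 35.0
[-0.74565399  0.52107899  0.04865092] [-0.7929034  -2.52059596  7.60626843]
```

```bash
python3 -m handwheel '[[[0,0,0,0,0,0,74],[0,0,0,0,0,0,74],[0,0,0,0,0,0,74],[0,0,0,0,0,0,74]]]';python3 -c "
from h import *;s=arm.get_state();print(s['moment'],s['force'])"
```

```text
t: 5.75
eef_pos: [0.5118, 0.0324, 0.0831]
ee_rot: [-3.141, 0.001, 0.539]
force: [-0.2, 0.5, -0.6]
width: 0.0618
gripper_force: 0.0
[-0.05598479 -0.04470702 -0.01808625] [-0.19197691  0.47593649 -0.59296704]
```

No spring contact at 62 mm, so this isn't the stop. I'll re-squeeze, go 4° further and probe again.

```bash
python3 -m handwheel '[[[0,0,0,0,0,0,200],[0,0,0,0,0,0,200],[0,0,0,0,0,0,200],[0,0,0,0,0,-0.13,200],[0,0,0,0,0,-0.13,200]]]'; python3 -m handwheel '[[[0,0,0,0,0,0,200],[0,0,0,0,0,0,74],[0,0,0,0,0,0,74],[0,0,0,0,0,0,74],[0,0,0,0,0,0,74]]]'
```

```text
t: 6.38
eef_pos: [0.5122, 0.0319, 0.0836]
ee_rot: [3.141, 0.0, 0.604]
force: [1.7, -4.7, 3.5]
width: 0.0422
gripper_force: 35.0
t: 7.0
eef_pos: [0.512, 0.0327, 0.0833]
ee_rot: [-3.141, -0.0, 0.604]
force: [-1.2, 0.2, -0.2]
width: 0.0624
gripper_force: 0.0
```

```bash
python3 -m handwheel '[[[0,0,0,0,0,0,200],[0,0,0,0,0,0,200],[0,0,0,0,0,0,200],[0,0,0,0,0,0.26,200],[0,0,0,0,0,0.26,200]]]'; python3 -m handwheel '[[[0,0,0,0,0,0.26,200],[0,0,0,0,0,0,200]]]' >/dev/null
```

```text
t: 7.62
eef_pos: [0.5124, 0.0322, 0.0837]
ee_rot: [3.141, -0.0, 0.475]
force: [1.4, -4.1, 4.6]
width: 0.0428
gripper_force: 35.0
```

```bash
python3 -m handwheel '[[[0,0,0,0,0,0,200],[0,0,0,0,0,0,74],[0,0,0,0,0,0,74],[0,0,0,0,0,0,74],[0,0,0,0,0,0,74]]]'
```

```text
t: 8.5
eef_pos: [0.5121, 0.0326, 0.0833]
ee_rot: [-3.141, -0.0, 0.474]
force: [0.8, -0.4, 2.6]
width: 0.0619
gripper_force: 3.4
```

Pad force is 3.4 N at 61.9 mm, so the buttons have sprung out into the stop. It sits about 3.7° (5 mm) from the marker. I'll open, lift and look.

```bash
python3 -m handwheel '[[[0,0,0,0,0,0,0],[0,0,0,0,0,0,0],[0,0,0,0,0,0,0],[0,0,-0.4,0,0,0,0],[0,0,-0.8,0,0,0,0]]]'; python3 -m handwheel '[[[-0.5,0,-0.8,0,0,0,0],[-0.9,0,-0.8,0,0,0,0],[-0.9,0,-0.8,0,0,0,0],[-0.9,0,-0.8,0,0,0,0]]]'
python3 - <<'E'
from h import *
import cv2;a=cams.grab_frame("wrist");b=cams.grab_frame("top")[200:340,280:450]
cv2.imwrite("pics/end.png",np.vstack([cv2.resize(a,(600,300),interpolation=3) if 0 else a[:260],cv2.resize(b,(403,332),interpolation=2)[:, :].copy() if 0 else cv2.copyMakeBorder(cv2.resize(b,(401,330)),0,0,0,239,0)]))
E
```

```text
t: 9.12
eef_pos: [0.5116, 0.0323, 0.1477]
ee_rot: [-3.141, 0.002, 0.474]
force: [0.7, -0.3, 0.1]
width: 0.0872
gripper_force: 0.0
t: 9.62
eef_pos: [0.4481, -0.0004, 0.2114]
ee_rot: [-3.142, -0.001, 0.474]
force: [0.1, 0.2, -0.0]
width: 0.0876
gripper_force: 0.0
```

View pics/end.png

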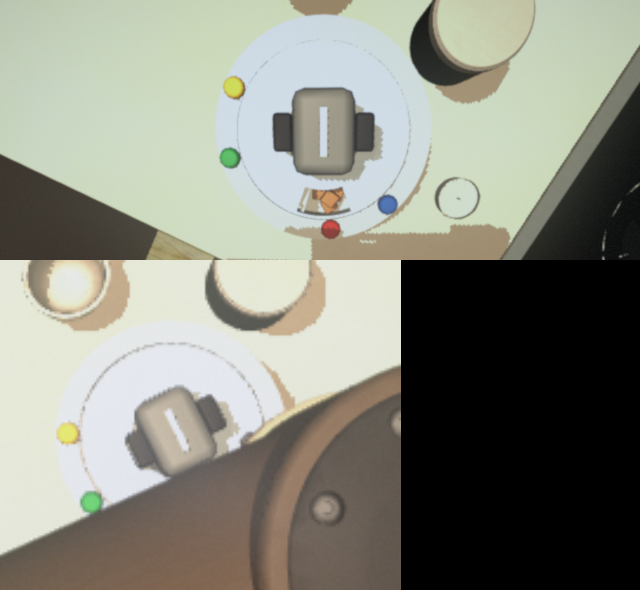

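The picture shows the opening at (324,202) next to the red marker (331,229). Both buttons stick out equally, 19 px each, which is about 12 mm and so fully out. The bystanders are undisturbed and the robot is clear.

```bash
python3 -c "
from station import arm;print(arm.job_done())"
```

```text
the job is handed in; nothing more can be done
None
```

I handed the job in at about 9.7 s of the 48 s limit: the lid is caught in the red-marker stop, about 5 mm from the marker. Both buttons are fully out, the bystanders didn't visibly move, and the arm is clear; no verdict came back.

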